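Load a square blank into its forming die

ROBOT

A 6-joint arm with a two-finger parallel gripper is mounted at the origin on the work surface. World frame = base frame: x ahead of the robot, y to its left, z up, the work surface at z = 0. Lengths are in m, angles in degrees, forces in N, time in s.
With the tool pointing down it reaches from about 0.375 to 0.9 m from the base axis. Payload 3.1 kg.
Tool frame: the origin (TCP) lies at the very end of the fingers, on their centre line; the grasp point (between the pads) lies 19 mm behind it (bot.tcp_to_grasp is the distance from the TCP to the grasp point, in m); z points along the fingers, y is the line along which they close (so a half turn about z gives the same grasp; the last joint's range is limited). The gripper opens to 87 mm and grips with 3 to 60 N. Pads are 19 mm wide; open, the fingers measure 117 mm over their backs; the gripper's body (75 mm by 190 mm) begins 51 mm behind the grasp point.
Start: joints at [54.632, 30.224, 82.088, -0, 67.689, -10.227], TCP at [0.265, 0.566, 0.223] pointing down, gripper open.
Joint ranges: [-176.69, 176.69], [-43.24, 126.21], [12.49, 139.97], [-82, 262], [0, 151.66], [-163.58, 163.58]. Speed limits (degrees/s): [159.86, 159.86, 180, 180, 180, 180].

INTERFACE

Orientations are given as a 3x3 rotation matrix whose columns are the frame's x, y, z axes.
In Python, from rig import telemetry, capture, camera_info, job, bot gives the robot as it stands. The module is installed in compiled form; this text tells all that it offers.
- The arm moves only by the tool carry_out, never from a script. Its argument "deltas" is a list that holds one entry, the list of rows, each a list of 7 numbers: the shift along the tool's x, y, z scaled (see below), then the turn, a rotation vector about the tool's x, y, z scaled (see below), then the closure, from -1 (fully open) to 1 (shut). In form: [[[dx, dy, dz, ax, ay, az, claw], ...]]. A call has exactly 10 rows; each row is the pose to reach, as a shift and turn from the pose commanded when the call began, along the tool's axes at that moment, turning the shorter way round; what a row does not reach only later rows make up. The controller multiplies each number of a shift by 15 cm and each number of a turn by 360 degrees. A row lasts 1/12 s, in which the tool goes at most 41.7 mm and 7.16 degrees, less where a joint would pass 70% of its speed; a pose out of reach is approached as far as the arm can. A call with a number of a shift or a turn outside -1 to 1 is refused whole. A call with a gripper value outside its range is refused whole. The fingers move at their own pace and stop on an object; the grip force is fixed at half the most. Time passes only in rows, so rows that repeat a pose let the fingers close, or fill a call up. It gives the time, the measured TCP pose, the force, the opening and the grip force at its end, in the units of the state.
- telemetry.read_state(): the state, without advancing time (a new reading comes with each control period).
- capture(name): name is "scene" or "side" or "wrist"; returns the picture (480x640x3 uint8, red, green, blue); there is no depth.
- camera_info(name): a dict with "mtx" (3x3 intrinsics, pixels), "k1" (the pictures are not rectified: a ray, as slopes to the right and down, at radius r is drawn at 1 + k1 r^2 times it, then the intrinsics apply), "cam_to_world" (4x4, takes a point from camera to world coordinates); the wrist camera has in their place "T_tool_cam" (4x4, takes a point from camera to tool coordinates, whose origin is the TCP and whose axes are the flange's). Camera axes: x right, y down, z forward; pixel columns grow to the right and rows downward; lengths in m; the calibration is good to about 2 mm. A picture is of the moment at which its call begins: read the wrist's pose just before it. camera_info takes no time and is no camera call.
- job.hand_in(): hands the job in; it is judged then, once.
The state is a dict: "time_s": time; "joint_positions": joint angles; "qvel": joint speeds; "tau": joint torques, N m; "position": TCP position; "tcp_rot": TCP orientation; "force": force on the tool from outside, world axes, zero at the start; "moment": the same for the moment, N m; "opening": opening from 0.0 (shut) to 1.0 (fully open); "grasp_force": force on a finger pad.
Only numpy, scipy, OpenCV 4.12 (cv2) and the standard library are available. Lean on these libraries where they do the work, as an engineer would, in place of code of your own. Each camera call takes 0.05 s, during which the arm holds its last target. There are 200 camera calls.

TASK

Slide the square metal blank across the feed plate into the die recess that matches its outline, without lifting it off the plate, and then press it down gently until it is fully home, flush with the die's face and with the stiff pad beneath it at its stop. Leave everything else on the table where it is.

Things in the scene. Friction and masses are not known exactly. Their poses are not given: they have to be found in the camera images.
- blank: the square aluminium blank, 90 x 90 mm and 8 mm thick, lying flat on the feed plate; too wide for a gripper that opens to 88 mm, so it has to be pushed. Origin: centre of its underside; x and y along its sides, z up
- feed: steel feed plate, 160 mm (its x) by 150 mm (its y), 24 mm high, fixed. Its flat top is flush with the tops of the two dies that adjoin it without a gap at its +y and -y sides. Origin: centre of its underside, on the table
- square_recess (a point): centre of the mouth of the square recess, at the height of the die's top face (24 mm above the table); axes along the sides of the recess, parallel to those of the feed plate, z up. The recess is 93 mm square (sides straight, edge bevelled by 2 mm) in a fixed steel die 160 mm (x) by 140 mm (y), 145 mm from the feed plate's centre, on its +y or its -y side. Its floor is a movable pad: see pad
- pad (a joint): knock-out pad, a dark steel square that is the floor of the square recess; it slides down stiffly (about 8 N) and stays where it is left. Value: m pushed down. At 0 its top lies 3.5 mm below the die's top face; at its stop, 0.005, it lies 8.5 mm below, so that a blank fully home lies 0.5 mm below the die's top face
- round_recess (a point): centre of the mouth of the round recess (73 mm across, 8.5 mm deep) in the other die, of the same outer size, on the other side of the feed plate; not for this blank
- disc: bystander: round aluminium blank, 70 mm across, 8 mm thick, lying flat on the table behind the station; origin at its underside
- loop: bystander: small steel ring, 28 mm outside, 5 mm high, lying on the far (+x) part of the round die; origin at its underside
- buckle: bystander: black plastic strap buckle, 53 x 36 x 10 mm, on the table in front of the station; origin at its underside
- slider: bystander: grey plastic three-bar strap slider, 50 x 50 x 6 mm, on the table in front of the station; origin at its underside
- driver: bystander: screwdriver lying on the table to the right; origin at its underside
- jug: bystander: white closed plastic bottle, 70 mm across, 130 mm high, standing at the left; origin at its underside
Mind the look-alikes: they are no part of the job. Leave any black or orange look-alike of the blank alone. What is shaped like the part that bears square_recess but turquoise is not meant.

How it is judged:
By the outcome, as a careful person would: the job done as asked, in the order asked, and still so for the second after the job is handed in, with the robot touching nothing.
It also fails if it takes over 64 s, if anything falls off the work surface, if the arm or the gripper's body presses on something with over 40 N, if the wrist force passes 120 N, or if a joint passes its speed limit or range.

## Working session

There is one attempt and no reset: what is moved stays moved. The work goes in short steps, Python scripts to look and compute and a tool call to move; the robot and the scene stay as the last step left them, time stands still between calls to the robot, and variables do not carry over. Pictures are saved under pics/ and viewed, at most 10 in all, crops included, and the job is handed in when it is done.

Besides the shell and the picture viewer there is one more tool, called after "Request:" by a JSON object that holds its "op" and its "data". carry_out: Moves the arm, as the interface text tells. Its arguments: {"type":"object","properties":{"deltas":{"type":"array","items":{"type":"array","items":{"type":"array","items":{"type":"number"}}}}},"required":["deltas"]}

```bash
mkdir -p pics
python3 - <<'E'
from rig import telemetry,capture,camera_info
import cv2,numpy as np
np.set_printoptions(precision=4,suppress=True)
for n in("scene","side"):
    cv2.imwrite(f"pics/{n}0.png",capture(n)[:,:,::-1]);print(n,camera_info(n))
print(camera_info("wrist"));s=telemetry.read_state();print(s)
E
```

```text
scene {'mtx': array([[461.0802,   0.    , 317.2404],
       [  0.    , 461.0802, 246.4799],
       [  0.    ,   0.    ,   1.    ]]), 'k1': -0.07424546438495422, 'cam_to_world': array([[ 0.215 ,  0.8102, -0.5453,  1.1031],
       [ 0.9766, -0.1848,  0.1104, -0.1027],
       [-0.0113, -0.5563, -0.8309,  0.9481],
       [ 0.    ,  0.    ,  0.    ,  1.    ]])}
side {'mtx': array([[541.7786,   0.    , 310.9547],
       [  0.    , 541.7786, 235.7037],
       [  0.    ,   0.    ,   1.    ]]), 'k1': -0.060440064664359, 'cam_to_world': array([[ 0.7298, -0.4189,  0.5403, -0.0746],
       [-0.6835, -0.4315,  0.5887, -0.625 ],
       [-0.0135, -0.799 , -0.6012,  0.6977],
       [ 0.    ,  0.    ,  0.    ,  1.    ]])}
{'mtx': array([[342.3286,   0.    , 314.8452],
       [  0.    , 342.3286, 242.5252],
       [  0.    ,   0.    ,   1.    ]]), 'k1': -0.00046969443333241346, 'T_tool_cam': array([[ 0.0007, -0.9661, -0.2581,  0.0701],
       [ 1.    ,  0.0006,  0.0007, -0.0004],
       [-0.0005, -0.2581,  0.9661, -0.1612],
       [ 0.    ,  0.    ,  0.    ,  1.    ]])}
{'time_s': 0.1, 'joint_positions': array([ 54.631 ,  30.2717,  82.1483,   0.0005,  67.6883, -10.2263]), 'qvel': array([-0.0639, -0.0458, -0.2327, -0.0363, -0.0287,  0.0091]), 'tau': array([ -0.0001, -44.0985, -17.715 ,   0.0635,   0.0534,  -0.    ]), 'position': array([0.2651, 0.5653, 0.2217]), 'tcp_rot': array([[-0.9053,  0.4249, -0.0011],
       [ 0.4249,  0.9052, -0.0015],
       [ 0.0003, -0.0019, -1.    ]]), 'force': array([-0.2529,  0.6721,  0.4638]), 'moment': array([ 0.0198, -0.039 ,  0.0271]), 'grasp_force': 0.0, 'opening': 0.9988820172117326}
```

View pics/scene0.png

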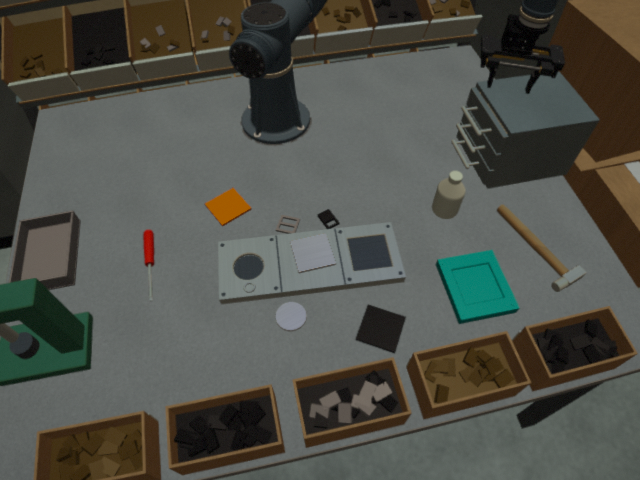

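View pics/side0.png

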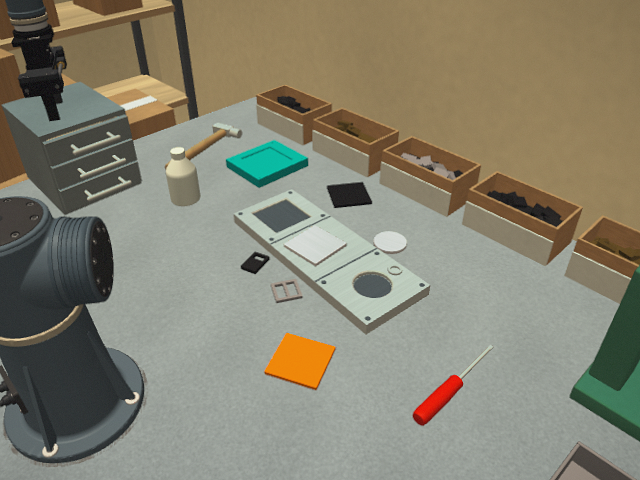

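The scene view shows three candidates. The silvery blank is at (313,252), on the middle feed plate. The orange square at (228,206) and the black square at (381,328) are look-alikes on the table. The grey die with the square dark recess, at (370,252) on the +y side, is the target. The turquoise one at (477,285) is not meant, and the round die is at (249,266). I'll measure these and confirm in an enlarged crop.

```bash
cat > h.py <<'E'
from rig import telemetry,capture,camera_info
import cv2,numpy as np
np.set_printoptions(precision=4,suppress=True)
def rays(ci,uv):
    K=ci["mtx"];return np.c_[cv2.undistortPoints(np.float64(uv).reshape(-1,1,2),K,np.array([ci["k1"],0,0,0]),None).reshape(-1,2),np.ones(len(np.reshape(uv,(-1,2))))]
def onplane(name,uv,z,st=None):
    ci=camera_info(name)
    if name=="wrist":
        T=np.eye(4);T[:3,:3]=st["tcp_rot"];T[:3,3]=st["position"];T=T@ci["T_tool_cam"]
    else:T=ci["cam_to_world"]
    d=rays(ci,uv)@T[:3,:3].T;o=T[:3,3]
    return o+d*((z-o[2])/d[:,2])[:,None]
def rect(pts):
    "min-area rect of world xy points: centre,size(mm),angle mod 90"
    r=cv2.minAreaRect(np.float32(pts[:,:2]*1000));return np.array(r[0])/1000,r[1],(r[2]+45)%90-45
E
python3 - <<'E'
from h import *
im=cv2.imread("pics/scene0.png");c=im[205:325,200:420]
cv2.imwrite("pics/crop.png",cv2.resize(c,None,fx=3.6,fy=3.6,interpolation=cv2.INTER_CUBIC))
g=cv2.cvtColor(im,cv2.COLOR_BGR2GRAY)
print(im[252,313],im[235,330+20],im[252,370],im[250,285],im[310,340])
for lab,m,z in(("dark",g<110,.0205),("sat",0,0)):
    if lab=="sat":continue
    n,L,S,C=cv2.connectedComponentsWithStats(np.uint8(m)*255)
    for i in range(1,n):
        if 300<S[i,4]<4000 and 200<C[i][0]<420 and 180<C[i][1]<350:
            k=cv2.findContours(np.uint8(L==i),0,1)[0][0].reshape(-1,2);print(C[i],S[i,4],rect(onplane("scene",k,z)))
E
```

```text
[141 136 132] [129 130 122] [63 57 51] [127 130 122] [109 111 107]
[369.2011 252.1755] 1328 (array([0.5365, 0.139 ]), (95.47098541259766, 96.02665710449219), -5.0618896484375)
[248.0823 266.1138] 668 (array([ 0.5116, -0.151 ]), (71.30684661865234, 73.06050109863281), -8.699371337890625)
```

View pics/crop.png

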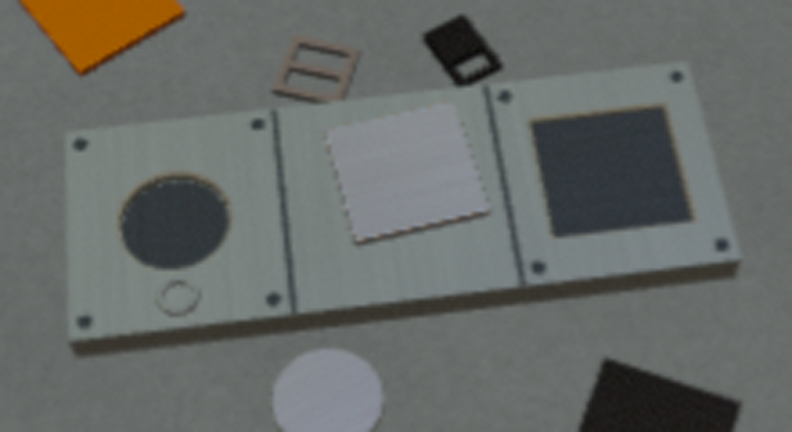

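The crop confirms it. The silvery square is on the feed plate, about (410,172) in the crop. The square-recess die is to its right (+y) at (612,170), and its yaw is about -5°. Next I'll move above the station for a wrist view.

Request:
{"op": "carry_out", "data": {"deltas": [[[-0.09,-0.08,0,0,0,0,-0.15],[-0.2,-0.18,0.01,0,0,0,-0.15],[-0.35,-0.31,0.02,0,0,0,-0.15],[-0.5,-0.44,0.03,0,0,0,-0.15],[-0.65,-0.57,0.03,0,0,0,-0.15],[-0.8,-0.7,0.04,0,0,0,-0.15],[-0.91,-0.81,0.04,0,0,0,-0.15],[-0.91,-0.81,0.04,0,0,0,-0.15],[-0.91,-0.81,0.04,0,0,0,-0.15],[-0.91,-0.81,0.04,0,0,0,-0.15]]]}}

```text
time_s: 0.93
position: [0.3375, 0.3983, 0.2165]
tcp_rot: [[-0.905, 0.425, -0.0], [0.425, 0.905, 0.001], [0.0, 0.001, -1.0]]
force: [0.8, -0.2, -0.6]
opening: 0.575
grasp_force: 0.0
```

Request:
{"op": "carry_out", "data": {"deltas": [[[-0.09,-0.08,0,0,0,0,-0.15],[-0.2,-0.18,0.01,0,0,0,-0.15],[-0.35,-0.31,0.02,0,0,0,-0.15],[-0.5,-0.44,0.03,0,0,0,-0.15],[-0.65,-0.57,0.03,0,0,0,-0.15],[-0.8,-0.7,0.04,0,0,0,-0.15],[-0.91,-0.81,0.04,0,0,0,-0.15],[-0.91,-0.81,0.04,0,0,0,-0.15],[-0.91,-0.81,0.04,0,0,0,-0.15],[-0.91,-0.81,0.04,0,0,0,-0.15]]]}}

```text
time_s: 1.77
position: [0.4092, 0.231, 0.2105]
tcp_rot: [[-0.906, 0.424, -0.0], [0.424, 0.906, 0.001], [0.0, 0.001, -1.0]]
force: [0.7, 0.1, -0.5]
opening: 0.575
grasp_force: 0.0
```

Request:
{"op": "carry_out", "data": {"deltas": [[[-0.09,-0.08,0,0,0,-0.005,-0.15],[-0.2,-0.18,0.01,0,0,-0.01,-0.15],[-0.35,-0.31,0.02,0,0,-0.02,-0.15],[-0.5,-0.44,0.03,0,0,-0.03,-0.15],[-0.65,-0.57,0.03,0,0,-0.04,-0.15],[-0.8,-0.7,0.04,0,0,-0.05,-0.15],[-0.91,-0.81,0.04,0,0,-0.0564,-0.15],[-0.91,-0.81,0.04,0,0,-0.0564,-0.15],[-0.91,-0.81,0.04,0,0,-0.0564,-0.15],[-0.91,-0.81,0.04,0,0,-0.0564,-0.15]]]}}

```text
time_s: 2.6
position: [0.4806, 0.0635, 0.2044]
tcp_rot: [[-0.997, 0.083, -0.001], [0.083, 0.997, 0.001], [0.001, 0.001, -1.0]]
force: [-0.9, -0.1, -0.4]
opening: 0.578
grasp_force: 0.0
```

Run:
```python
from h import *
s=telemetry.read_state();print(s["time_s"],s["position"],s["tcp_rot"],s["opening"],s["joint_positions"],s["force"])
im=capture("wrist")[:,:,::-1];cv2.imwrite("pics/w1.png",im)
import json;np.savez("w1",p=s["position"],R=s["tcp_rot"])
```

```text
2.6 [0.4806 0.0635 0.2044] [[-0.9965  0.0834 -0.0011]
 [ 0.0834  0.9965  0.0008]
 [ 0.0012  0.0007 -1.    ]] 0.5778767594830369 [ -5.7402  21.0169 102.9012   0.0468  56.1516 -90.9825] [-0.9392 -0.0682 -0.3519]
```

View pics/w1.png

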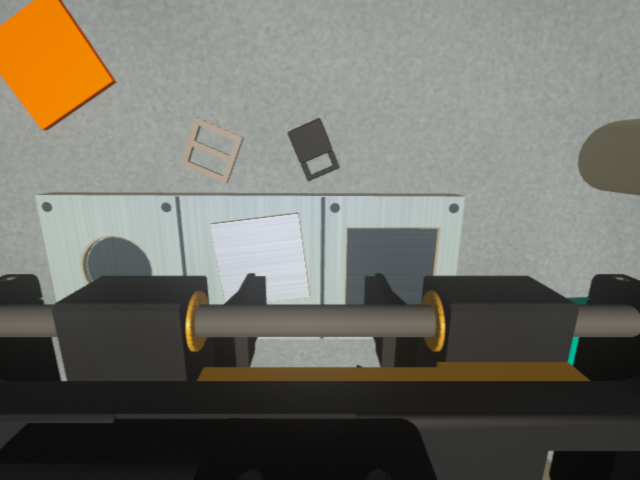

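The wrist view shows the silvery blank with corners near (211,222), (298,213) and (309,298). The dark square recess has its near corners at (347,228) and (437,228). The station's near edge runs along row ~195. I'll refine these corners.

Run:
```python
from h import *
d=np.load("w1.npz");st=dict(position=d["p"],tcp_rot=d["R"])
im=cv2.imread("pics/w1.png");g=cv2.cvtColor(im,cv2.COLOR_BGR2GRAY)
def ref(p):return cv2.cornerSubPix(g,np.float32(p).reshape(-1,1,2),(4,4),(-1,-1),(3,50,.01)).reshape(-1,2)
B=ref([(211,222),(298,213),(309,298)]);R=ref([(347,228),(437,228)]);E=ref([(38,195),(462,195)])
print(B,R,E)
b=onplane("wrist",B,.032,st);r=onplane("wrist",R,.024,st);e=onplane("wrist",E,.024,st)
print(b,r,e)
for q in(b[1]-b[0],b[2]-b[1],r[1]-r[0],e[1]-e[0]):print(np.linalg.norm(q),np.degrees(np.arctan2(q[1],q[0])))
u=(e[1]-e[0])[:2];u/=np.linalg.norm(u);v=np.array([u[1],-u[0]]) # u=station y, v=station x
rc=r.mean(0)[:2]+v*.0465;bc=(b[0]+b[2])[:2]/2;ec=e.mean(0)[:2]+v*.08
print("recess",rc,"feed",ec,ec+u*.145,"blank",bc,"rel recess x,y",(bc-rc)@v,(bc-rc)@u,"u",u)
# recess via scene at pad height & blank via scene
print(onplane("scene",[(369.2,252.2)],.0222))
```

```text
[[209.8755 223.52  ]
 [297.2339 213.0283]
 [308.5518 295.9711]] [[346.822  227.6134]
 [437.5689 227.8184]] [[ 34.5698 194.6246]
 [463.635  196.3016]]
[[ 0.4711 -0.0406  0.032 ]
 [ 0.4678  0.0469  0.032 ]
 [ 0.5567  0.0503  0.032 ]] [[0.4884 0.0954 0.024 ]
 [0.4963 0.1878 0.024 ]] [[ 0.4291 -0.2123  0.024 ]
 [ 0.4661  0.2134  0.024 ]]
0.08756774295389814 92.16436641031275
0.08893181128953509 2.194558734466033
0.09270390715915211 85.11468690481091
0.42732376689392 85.02648541794457
recess [0.5386 0.1376] feed [ 0.5273 -0.0064] [0.5399 0.1381] blank [0.5139 0.0049] rel recess x,y -0.013144331359228963 -0.13432941562682177 u [0.0867 0.9962]
[[0.5392 0.1381 0.0222]]
```

Request:
{"op": "carry_out", "data": {"deltas": [[[0.03,-0.04,0.05,0,0,0,-0.15],[0.06,-0.1,0.15,0,0,0,-0.15],[0.1,-0.16,0.3,0,0,0,-0.15],[0.14,-0.23,0.45,0,0,0,-0.15],[0.18,-0.3,0.6,0,0,0,-0.15],[0.22,-0.36,0.75,0,0,0.0005,-0.15],[0.223,-0.364,0.867,0,0,0.0005,-0.15],[0.223,-0.364,0.867,0,0,0.0005,-0.15],[0.223,-0.364,0.867,0,0,0.0005,-0.15],[0.223,-0.364,0.867,0,0,0.0005,-0.15]]]}}

```text
time_s: 3.48
position: [0.4441, 0.0111, 0.0752]
tcp_rot: [[-0.996, 0.086, 0.001], [0.086, 0.996, -0.0], [-0.001, -0.0, -1.0]]
force: [0.2, 0.1, -0.5]
opening: 0.578
grasp_force: 0.0
```

Request:
{"op": "carry_out", "data": {"deltas": [[[0,0,0.04,0,0,0,-0.15],[0,0,0.1,0,0,0,-0.15],[0,0,0.16,0,0,0,-0.15],[0,0,0.22,0,0,0,-0.15],[0,0,0.27,0,0,0,-0.15],[0,0,0.3,0,0,0,-0.15],[0,0,0.312,0,0,0,-0.15],[0,0,0.312,0,0,0,-0.15],[0,0,0.312,0,0,0,-0.15],[0,0,0.312,0,0,0,-0.15]]]}}

```text
time_s: 4.32
position: [0.4436, 0.0102, 0.0279]
tcp_rot: [[-0.996, 0.088, 0.0], [0.088, 0.996, -0.0], [-0.0, -0.0, -1.0]]
force: [0.4, -1.1, 0.0]
opening: 0.573
grasp_force: 0.0
```

```bash
cat > look.py <<'E'
from h import *
import sys
s=telemetry.read_state();print(s["time_s"],s["position"],s["tcp_rot"][:,1],s["opening"],s["force"])
if len(sys.argv)>2:
    im=capture(sys.argv[1])[:,:,::-1]
    if sys.argv[1]=="wrist":np.savez(sys.argv[2],p=s["position"],R=s["tcp_rot"])
    else:
        x0,y0,x1,y1=map(int,sys.argv[3:7]);im=cv2.resize(im[y0:y1,x0:x1],None,fx=3.5,fy=3.5,interpolation=2)
    cv2.imwrite(f"pics/{sys.argv[2]}.png",im)
E
python3 look.py side s1 220 180 440 330
```

```text
4.3167 [0.4436 0.0102 0.0279] [ 0.0876  0.9962 -0.    ] 0.5730611420696882 [ 0.4056 -1.0873  0.0411]
```

View pics/s1.png

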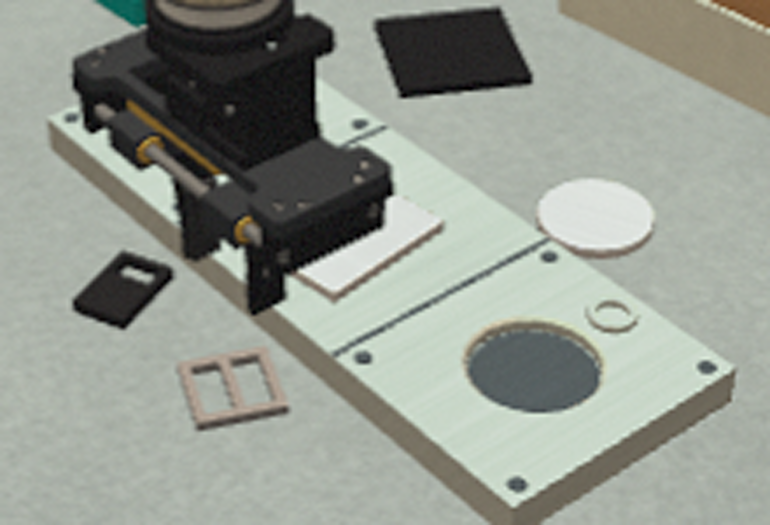

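The side crop shows the fingers just outside the near edge of the plate, at (185,240) and (265,290), with the blank behind them. I'll push +x slowly.

Request:
{"op": "carry_out", "data": {"deltas": [[[-0.02,0,0.006,0,0,0,-0.15],[-0.04,0,0.006,0,0,0,-0.15],[-0.06,0,0.006,0,0,0,-0.15],[-0.08,0,0.006,0,0,0,-0.15],[-0.1,0,0.006,0,0,0,-0.15],[-0.12,0,0.006,0,0,0,-0.15],[-0.14,0,0.006,0,0,0,-0.15],[-0.155,0,0.006,0,0,0,-0.15],[-0.167,0,0.006,0,0,0,-0.15],[-0.167,0,0.006,0,0,0,-0.15]]]}}

```text
time_s: 5.2
position: [0.469, 0.008, 0.0268]
tcp_rot: [[-0.996, 0.087, 0.001], [0.087, 0.996, -0.0], [-0.001, -0.0, -1.0]]
force: [-0.1, 0.3, 0.4]
opening: 0.578
grasp_force: 0.0
```

```bash
python3 look.py wrist w2
```

```text
5.2 [0.469  0.008  0.0268] [ 0.0874  0.9962 -0.0001] 0.5775832979079518 [-0.1454  0.2572  0.4313]
```

View pics/w2.png

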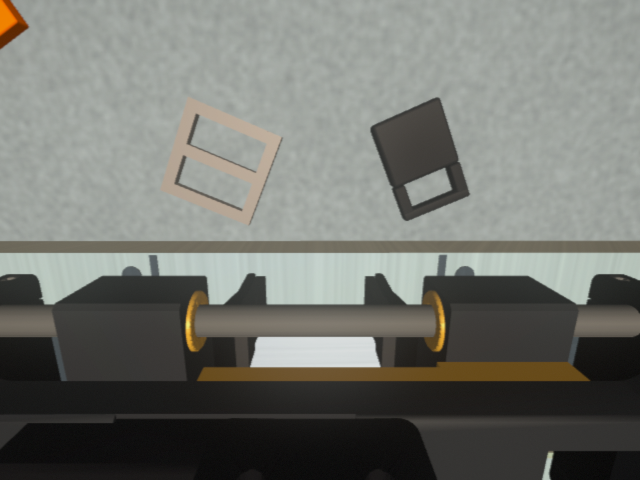

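Request:
{"op": "carry_out", "data": {"deltas": [[[-0.004,0,0,0,0,0,-0.15],[-0.008,0,0,0,0,0,-0.15],[-0.012,0,0,0,0,0,-0.15],[-0.017,0,0,0,0,0,-0.15],[-0.017,0,0,0,0,0,-0.15],[-0.017,0,0,0,0,0,-0.15],[-0.017,0,0,0,0,0,-0.15],[0,0,0,0,0,0,-0.15],[0.05,0,0,0,0,0,-0.15],[0.1,0,0,0,0,0,-0.15]]]}}

```text
time_s: 6.08
position: [0.4531, 0.0093, 0.0268]
tcp_rot: [[-0.996, 0.087, 0.001], [0.087, 0.996, -0.0], [-0.001, -0.0, -1.0]]
force: [-0.6, -0.5, -0.2]
opening: 0.577
grasp_force: 0.0
```

Request:
{"op": "carry_out", "data": {"deltas": [[[0,0,-0.05,0,0,0,-0.15],[0,0,-0.15,0,0,0,-0.15],[0,0,-0.3,0,0,0,-0.15],[0,0,-0.45,0,0,0,-0.15],[0,0,-0.6,0,0,0,-0.15],[0,0,-0.75,0,0,0,-0.15],[0,0,-0.9,0,0,0,-0.15],[0,0,-1,0,0,0,-0.15],[0,0,-1,0,0,0,-0.15],[0,0,-1,0,0,0,-0.15]]]}}

```text
time_s: 6.92
position: [0.4535, 0.0093, 0.1777]
tcp_rot: [[-0.996, 0.087, 0.002], [0.087, 0.996, -0.001], [-0.002, -0.0, -1.0]]
force: [0.3, 1.1, -0.7]
opening: 0.574
grasp_force: 0.0
```

```bash
python3 look.py wrist w3
python3 - <<'E'
from h import *
d=np.load("w3.npz");st=dict(position=d["p"],tcp_rot=d["R"])
# project expected corners as guesses
ci=camera_info("wrist");T=np.eye(4);T[:3,:3]=d["R"];T[:3,3]=d["p"];T=T@ci["T_tool_cam"]
u=np.array([.0867,.9962]);v=np.array([.9962,-.0867]);rc=np.array([.539,.138])
def pr(sx,sy,z):
    p=np.r_[rc+v*sx+u*sy,z];q=T[:3,:3].T@(p-T[:3,3]);return ci["mtx"]@(q/q[2])
for a in((-.045,-.179,.032),(-.045,-.089,.032),(.045,-.089,.032),(-.0465,-.0465,.024),(-.0465,.0465,.024)):print(pr(*a)[:2])
E
```

```text
6.9167 [0.4535 0.0093 0.1777] [ 0.0874  0.9962 -0.0004] 0.5741727779370988 [ 0.2606  1.0806 -0.747 ]
[269.0647 259.8371]
[364.7168 259.842 ]
[361.3322 344.7508]
[407.7741 255.7878]
[504.4257 255.7926]
```

View pics/w3.png

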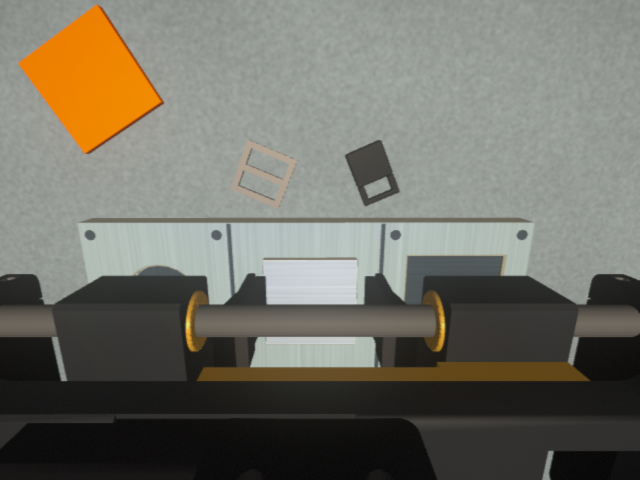

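The wrist view shows the blank now square to the station, with its near edge at row ~259 from (264,259) to (357,259). The recess's near edge is at row ~255, from (407,255) to (504,255).

Run:
```python
from h import *
d=np.load("w3.npz");st=dict(position=d["p"],tcp_rot=d["R"])
im=cv2.imread("pics/w3.png");g=cv2.cvtColor(im,cv2.COLOR_BGR2GRAY).astype(float)
def edge(c0,c1,r0,r1,sgn):
    P=[]
    for c in range(c0,c1,3):
        k=cv2.GaussianBlur(g,(3,3),0)[r0:r1,c];q=np.clip(sgn*np.diff(k),0,None);P.append((c,r0+.5+(q*np.arange(len(q))).sum()/q.sum()))
    return P
def vedge(r0,r1,c0,c1,sgn):
    return [(c,r) for r,c in [(a[0],a[1]) for a in edgeT(r0,r1,c0,c1,sgn)]]
for c in(310,450):print(c,g[250:268,c])
print(g[266,256:274],g[266,350:366],g[262,398:416],g[262,496:512])
B=edge(270,352,254,264,1);R=edge(412,500,250,262,-1);E=edge(110,500,213,228,1)
u=np.array([.0867,.9962]);v=np.array([.9962,-.0867]);rc=np.array([.539,.138])
for n,P,z in(("blank",B,.032),("recess",R,.024),("plate",E,.024)):
    w=onplane("wrist",P,z,st)[:,:2]-rc;a=np.polyfit(w@u,w@v,1);print(n,np.median(w@v),(w@v).std(),"slope deg",np.degrees(a[0]))
```

```text
310 [189. 189. 188. 189. 188. 189. 187. 167. 125. 131. 203. 213. 208. 208.
 209. 211. 212. 208.]
450 [185. 184. 184. 184. 178. 151.  94.  86.  87.  88.  89.  86.  85.  86.
  89.  87.  86.  85.]
[187. 184. 184. 187. 186. 186. 175. 192. 205. 206. 207. 206. 207. 207.
 208. 207. 208. 208.] [211. 210. 211. 210. 210. 210. 208. 193. 187. 190. 193. 194. 192. 192.
 193. 193.] [195. 196. 193. 188. 185. 183. 184. 180. 164. 121.  90.  88.  88.  88.
  88.  88.  88.  88.] [ 86.  87.  86.  86.  84.  89. 124. 152. 159. 164. 178. 182. 183. 183.
 181. 181.]
blank -0.045244961183954435 3.643183480647895e-05 slope deg -0.02953230283811674
recess -0.04706485396970848 3.692795724588285e-05 slope deg -0.0660878416615437
plate -0.07955545598684324 0.00016271128707620475 slope deg -0.045355413492478076
```

Request:
{"op": "carry_out", "data": {"deltas": [[[-0.05,-0.05,0,0,0,0.01,-0.15],[-0.12,-0.12,0,0,0,0.025,-0.15],[-0.2,-0.19,0,0,0,0.042,-0.15],[-0.28,-0.27,0,0,0,0.06,-0.15],[-0.36,-0.35,0,0,0,0.078,-0.15],[-0.43,-0.42,0,0,0,0.095,-0.15],[-0.48,-0.47,0,0,0,0.11,-0.15],[-0.494,-0.482,0,0,0,0.125,-0.15],[-0.494,-0.482,0,0,0,0.125,-0.15],[-0.494,-0.482,0,0,0,0.125,-0.15]]]}}

```text
time_s: 7.8
position: [0.5198, -0.0689, 0.1753]
tcp_rot: [[-0.644, 0.765, -0.003], [0.765, 0.644, 0.001], [0.003, -0.002, -1.0]]
force: [-0.6, -0.2, 0.3]
opening: 0.574
grasp_force: 0.0
```

Request:
{"op": "carry_out", "data": {"deltas": [[[0,0,0.04,0,0,0.01,-0.15],[0,0,0.1,0,0,0.025,-0.15],[0,0,0.18,0,0,0.042,-0.15],[0,0,0.28,0,0,0.06,-0.15],[0,0,0.38,0,0,0.078,-0.15],[0,0,0.47,0,0,0.095,-0.15],[0,0,0.55,0,0,0.11,-0.15],[0,0,0.6,0,0,0.125,-0.15],[0,0,0.6,0,0,0.125,-0.15],[0,0,0.6,0,0,0.125,-0.15]]]}}

```text
time_s: 8.63
position: [0.5199, -0.0685, 0.0861]
tcp_rot: [[0.083, 0.997, -0.002], [0.997, -0.083, 0.001], [0.001, -0.003, -1.0]]
force: [-0.1, -0.0, 0.1]
opening: 0.577
grasp_force: 0.0
```

```bash
cat >> look.py <<'E'
u=np.array([.0867,.9962]);v=np.array([.9962,-.0867]);rc=np.array([.539,.138]);w=s["position"][:2]-rc
print("station x,y",w@v,w@u,"x axis ang",np.degrees(np.arctan2(*s["tcp_rot"][[1,0],0])),"zaxis",s["tcp_rot"][:,2])
E
python3 look.py
```

```text
8.6333 [ 0.5199 -0.0685  0.0861] [ 0.9965 -0.0833 -0.0025] 0.5765885535011627 [-0.0715 -0.031   0.0531]
station x,y -0.0011702627496560265 -0.20736426929349333 x axis ang 85.22273834065672 zaxis [-0.0024  0.0009 -1.    ]
```

Request:
{"op": "carry_out", "data": {"deltas": [[[0,0.007,0.04,0,0,0.0006,-0.15],[0,0.007,0.1,0,0,0.0006,-0.15],[0,0.007,0.17,0,0,0.0006,-0.15],[0,0.007,0.24,0,0,0.0006,-0.15],[0,0.007,0.3,0,0,0.0006,-0.15],[0,0.007,0.34,0,0,0.0006,-0.15],[0,0.007,0.37,0,0,0.0006,-0.15],[0,0.007,0.388,0,0,0.0006,-0.15],[0,0.007,0.393,0,0,0.0006,-0.15],[0,0.007,0.393,0,0,0.0006,-0.15]]]}}

```text
time_s: 9.47
position: [0.522, -0.0692, 0.0277]
tcp_rot: [[0.091, 0.996, -0.0], [0.996, -0.091, 0.0], [0.0, -0.0, -1.0]]
force: [0.1, -0.7, 0.1]
opening: 0.57
grasp_force: 0.0
```

```bash
python3 look.py
```

```text
9.4667 [ 0.522  -0.0692  0.0277] [ 0.9958 -0.0912 -0.0001] 0.5704779978700385 [ 0.1183 -0.6749  0.134 ]
station x,y 0.0010074084254063607 -0.2079331948804495 x axis ang 84.76924620687099 zaxis [-0.0001  0.     -1.    ]
```

Request:
{"op": "carry_out", "data": {"deltas": [[[0.02,0,0.004,0,0,0,-0.15],[0.055,0,0.004,0,0,0,-0.15],[0.09,0,0.004,0,0,0,-0.15],[0.13,0,0.004,0,0,0,-0.15],[0.17,0,0.004,0,0,0,-0.15],[0.21,0,0.004,0,0,0,-0.15],[0.25,0,0.004,0,0,0,-0.15],[0.285,0,0.004,0,0,0,-0.15],[0.315,0,0.004,0,0,0,-0.15],[0.335,0,0.004,0,0,0,-0.15]]]}}

```text
time_s: 10.3
position: [0.5265, -0.0185, 0.0272]
tcp_rot: [[0.091, 0.996, -0.0], [0.996, -0.091, 0.0], [-0.0, -0.0, -1.0]]
force: [0.1, -1.8, 0.3]
opening: 0.572
grasp_force: 0.6
```

Request:
{"op": "carry_out", "data": {"deltas": [[[0.02,0,0,0,0,0,-0.15],[0.05,0,0,0,0,0,-0.15],[0.085,0,0,0,0,0,-0.15],[0.12,0,0,0,0,0,-0.15],[0.155,0,0,0,0,0,-0.15],[0.19,0,0,0,0,0,-0.15],[0.22,0,0,0,0,0,-0.15],[0.245,0,0,0,0,0,-0.15],[0.26,0,0,0,0,0,-0.15],[0.265,0,0,0,0,0,-0.15]]]}}

```text
time_s: 11.13
position: [0.5301, 0.0209, 0.0272]
tcp_rot: [[0.091, 0.996, -0.0], [0.996, -0.091, 0.0], [0.0, -0.0, -1.0]]
force: [-0.1, -0.6, 0.6]
opening: 0.578
grasp_force: 0.5
```

```bash
python3 look.py wrist w4
```

```text
11.1333 [0.5301 0.0209 0.0272] [ 0.9959 -0.0907 -0.0001] 0.577946901779246 [-0.0524 -0.6401  0.5926]
station x,y 0.0012928618701591992 -0.11744244882690032 x axis ang 84.79621449667505 zaxis [-0.0001  0.     -1.    ]
```

View pics/w4.png

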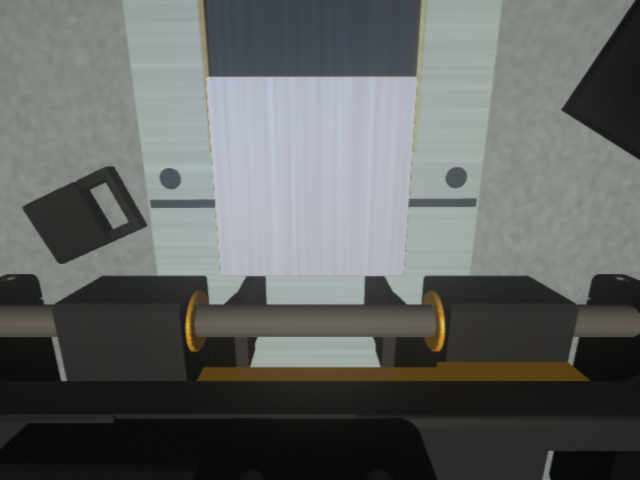

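The wrist view shows the blank entering the recess squarely. Its leading edge is at row 77 from (208,77) to (417,77), between recess edges at columns ~206 and ~419. I'll measure the lateral offset.

Run:
```python
from h import *
d=np.load("w4.npz");st=dict(position=d["p"],tcp_rot=d["R"])
im=cv2.imread("pics/w4.png");g=cv2.cvtColor(im,cv2.COLOR_BGR2GRAY).astype(int)
for r in(40,):print(g[r,196:216],g[r,408:430])
for r in(100,180,240):print(r,g[r,200:226],g[r,400:424])
u=np.array([.0867,.9962]);v=np.array([.9962,-.0867]);rc=np.array([.539,.138])
def ed(rows,c0,c1,f):
    return [(f(g[r,c0:c1])+c0,r) for r in rows]
darkL=lambda k:np.argmax(k<105)-.5;darkR=lambda k:len(k)-1-np.argmax(k[::-1]<105)+.5
brL=lambda k:np.argmax(k>195)-.5;brR=lambda k:len(k)-1-np.argmax(k[::-1]>195)+.5
for n,P,z in(("recL",ed(range(5,70,5),190,250,darkL),.0222),("recR",ed(range(5,70,5),380,440,darkR),.0222),("blL",ed(range(82,260,6),198,260,brL),.032),("blR",ed(range(82,260,6),380,430,brR),.032)):
    w=onplane("wrist",P,z,st)[:,:2]-rc;a=np.polyfit(w@u,w@v,1);print(n,np.median(w@v),(w@v).std(),np.degrees(a[0]))
```

```text
[167 166 166 166 156 147 143 140 137 126  91  64  63  68  72  72  71  70
  70  70] [ 74  73  72  72  73  74  74  74  78  83 107 143 156 158 157 154 156 162
 165 164 164 165]
100 [168 169 168 168 166 159 157 180 191 191 190 189 187 185 184 184 186 187
 188 188 189 189 188 185 182 181] [182 182 183 184 184 183 182 183 182 183 182 182 183 185 183 171 163 162
 162 162 164 166 168 168]
180 [168 168 168 168 168 168 168 168 169 169 169 169 171 186 193 192 191 189
 186 184 185 186 187 189 190 189] [183 182 180 180 181 182 182 183 186 177 155 159 166 168 168 168 168 167
 168 168 167 167 167 167]
240 [172 171 172 172 172 173 173 172 173 173 173 173 173 173 173 173 171 161
 172 185 186 186 183 182 182 183] [179 179 179 181 183 179 173 171 171 171 171 171 171 171 170 170 170 170
 169 169 170 170 169 170]
recL -0.045655612352924285 0.00012493562585760186 -0.1203658427387295
recR 0.04649897221686088 0.00011934148053664538 -0.014471260846575847
blL -0.05089066521076645 0.0020823628520265356 5.233110452508901
blR 0.05288112170448972 0.0018887052296806767 -4.741168783552694
```

Run:
```python
from h import *
d=np.load("w4.npz");st=dict(position=d["p"],tcp_rot=d["R"])
im=cv2.imread("pics/w4.png");g=cv2.cvtColor(im,cv2.COLOR_BGR2GRAY).astype(int)
u=np.array([.0867,.9962]);v=np.array([.9962,-.0867]);rc=np.array([.539,.138])
L=[(200+np.argmax(g[r,200:240]>177)-.5,r) for r in range(84,250,6)]
R=[(430-np.argmax(g[r,430:380:-1]>176.5)+.5,r) for r in range(84,250,6)]
F=[(c,np.argmax(g[60:95,c]>130)+59.5) for c in range(225,405,10)]
for n,P in(("L",L),("R",R)):
    w=onplane("wrist",P,.032,st)[:,:2]-rc;a=np.polyfit(w@u,w@v,1);print(n,np.median(w@v),(w@v).std(),np.degrees(a[0]))
w=onplane("wrist",F,.032,st)[:,:2]-rc;print("front y",np.median(w@u),np.degrees(np.polyfit(w@v,w@u,1)[0]))
```

```text
L -0.044214649078358384 0.0011011444293278138 0.2830531804183762
R 0.044168906461352644 0.0002532215644733889 0.3143517556374379
front y -0.017345665944411122 -0.17944876139366325
```

Request:
{"op": "carry_out", "data": {"deltas": [[[0.02,0,0,0,0,-0.0003,-0.15],[0.055,0,0,0,0,-0.0006,-0.15],[0.09,0,0,0,0,-0.0006,-0.15],[0.13,0,0,0,0,-0.0006,-0.15],[0.17,0,0,0,0,-0.0006,-0.15],[0.21,0,0,0,0,-0.0006,-0.15],[0.25,0,0,0,0,-0.0006,-0.15],[0.285,0,0,0,0,-0.0006,-0.15],[0.315,0,0,0,0,-0.0006,-0.15],[0.34,0,0,0,0,-0.0006,-0.15]]]}}

```text
time_s: 12.02
position: [0.5347, 0.0719, 0.0271]
tcp_rot: [[0.087, 0.996, -0.0], [0.996, -0.087, 0.0], [0.0, -0.0, -1.0]]
force: [0.4, -0.8, -0.3]
opening: 0.572
grasp_force: 0.2
```

```bash
python3 look.py wrist w5
```

```text
12.0167 [0.5347 0.0719 0.0271] [ 0.9962 -0.087  -0.0003] 0.572112629279059 [ 0.3906 -0.7541 -0.3443]
station x,y 0.0014297326352503041 -0.06620876847711692 x axis ang 85.00998417040559 zaxis [-0.0003  0.0001 -1.    ]
```

View pics/w5.png

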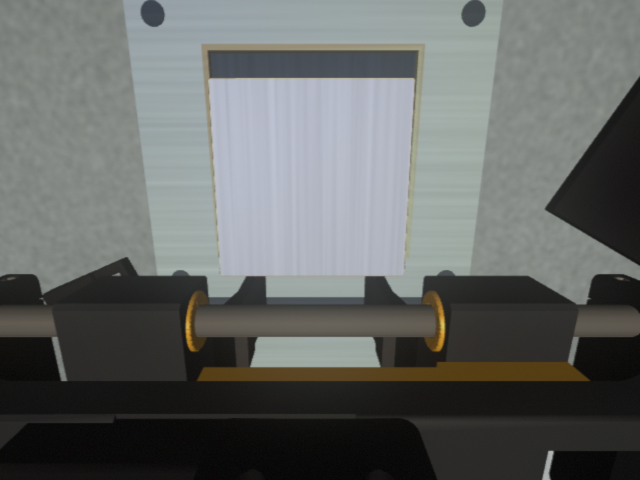

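The blank is lined up inside the recess outline, with its front edge at row 78 and the far wall at row ~50. About 11 mm remains.

Request:
{"op": "carry_out", "data": {"deltas": [[[0.01,0,0,0,0,0,-0.15],[0.02,0,0,0,0,0,-0.15],[0.03,0,0,0,0,0,-0.15],[0.04,0,0,0,0,0,-0.15],[0.05,0,0,0,0,0,-0.15],[0.06,0,0,0,0,0,-0.15],[0.068,0,0,0,0,0,-0.15],[0.073,0,0,0,0,0,-0.15],[0.073,0,0,0,0,0,-0.15],[0.073,0,0,0,0,0,-0.15]]]}}

```text
time_s: 12.9
position: [0.5358, 0.0822, 0.0273]
tcp_rot: [[0.087, 0.996, 0.0], [0.996, -0.087, 0.0], [0.0, 0.0, -1.0]]
force: [0.8, 0.1, -0.4]
opening: 0.575
grasp_force: 0.0
```

```bash
python3 look.py wrist w6
```

```text
12.9 [0.5358 0.0822 0.0273] [ 0.9962 -0.0874  0.    ] 0.5752366297280924 [ 0.7797  0.0554 -0.3872]
station x,y 0.0016302063227835043 -0.05585447686778152 x axis ang 84.9831011832118 zaxis [ 0.0001  0.0001 -1.    ]
```

View pics/w6.png

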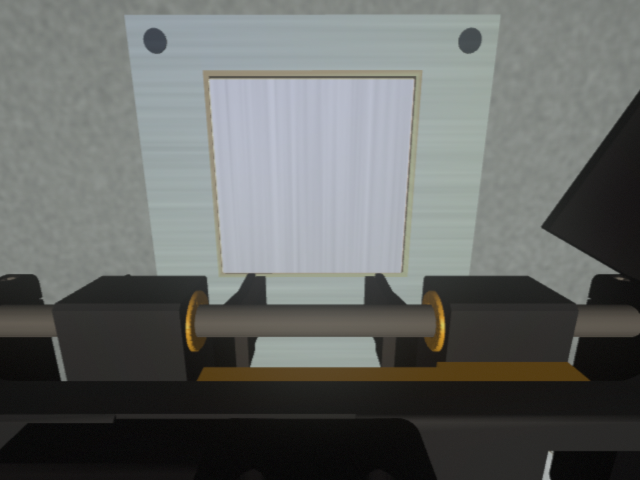

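The blank has dropped into the recess, with an even bevel frame visible at (205–421, 71–273). I'll back off, lift, centre over it and press in steps.

Request:
{"op": "carry_out", "data": {"deltas": [[[-0.02,0,0,0,0,0,-0.15],[-0.03,0,-0.02,0,0,0,-0.15],[-0.03,0,-0.1,0,0,0,-0.15],[-0.03,0,-0.2,0,0,0,-0.15],[0.06,-0.005,-0.2,0,0,0,-0.15],[0.16,-0.01,-0.2,0,0,0,-0.15],[0.26,-0.01,-0.2,0,0,0,-0.15],[0.34,-0.01,-0.2,0,0,0,-0.15],[0.372,-0.01,-0.2,0,0,0,-0.15],[0.372,-0.01,-0.2,0,0,0,-0.15]]]}}

```text
time_s: 13.78
position: [0.5392, 0.1387, 0.0573]
tcp_rot: [[0.086, 0.996, 0.0], [0.996, -0.086, 0.0], [0.0, 0.0, -1.0]]
force: [-0.5, 0.1, 0.5]
opening: 0.577
grasp_force: 0.0
```

Request:
{"op": "carry_out", "data": {"deltas": [[[0,0,0.03,0,0,0,-0.15],[0,0,0.07,0,0,0,-0.15],[0,0,0.11,0,0,0,-0.15],[0,0,0.14,0,0,0,-0.15],[0,0,0.16,0,0,0,-0.15],[0,0,0.17,0,0,0,-0.15],[0,0,0.173,0,0,0,-0.15],[0,0,0.173,0,0,0,-0.15],[0,0,0.173,0,0,0,-0.15],[0,0,0.173,0,0,0,-0.15]]]}}

```text
time_s: 14.62
position: [0.5394, 0.1378, 0.0315]
tcp_rot: [[0.087, 0.996, 0.001], [0.996, -0.087, -0.0], [0.0, 0.001, -1.0]]
force: [0.6, -0.3, -0.1]
opening: 0.576
grasp_force: 0.0
```

```bash
python3 look.py
```

```text
14.6167 [0.5394 0.1378 0.0315] [ 0.9962 -0.0874  0.0006] 0.5761591118136735 [ 0.6189 -0.3196 -0.1283]
station x,y 0.00037490549400575295 -0.00013546238486668373 x axis ang 84.98718300475471 zaxis [ 0.0006 -0.     -1.    ]
```

Request:
{"op": "carry_out", "data": {"deltas": [[[0,0,0.004,0,0,0,-0.15],[0,0,0.008,0,0,0,-0.15],[0,0,0.012,0,0,0,-0.15],[0,0,0.016,0,0,0,-0.15],[0,0,0.02,0,0,0,-0.15],[0,0,0.024,0,0,0,-0.15],[0,0,0.028,0,0,0,-0.15],[0,0,0.032,0,0,0,-0.15],[0,0,0.036,0,0,0,-0.15],[0,0,0.04,0,0,0,-0.15]]]}}

```text
time_s: 15.45
position: [0.5391, 0.1378, 0.0259]
tcp_rot: [[0.087, 0.996, 0.0], [0.996, -0.087, -0.0], [0.0, 0.0, -1.0]]
force: [-1.1, -0.6, 4.9]
opening: 0.578
grasp_force: 2.8
```

Request:
{"op": "carry_out", "data": {"deltas": [[[0,0,0.001,0,0,0,-0.15],[0,0,0.002,0,0,0,-0.15],[0,0,0.003,0,0,0,-0.15],[0,0,0.004,0,0,0,-0.15],[0,0,0.005,0,0,0,-0.15],[0,0,0.006,0,0,0,-0.15],[0,0,0.007,0,0,0,-0.15],[0,0,0.007,0,0,0,-0.15],[0,0,0.007,0,0,0,-0.15],[0,0,0.007,0,0,0,-0.15]]]}}

```text
time_s: 16.28
position: [0.5392, 0.1378, 0.0248]
tcp_rot: [[0.087, 0.996, 0.0], [0.996, -0.087, -0.0], [0.0, 0.0, -1.0]]
force: [-0.3, -0.9, 3.4]
opening: 0.577
grasp_force: 2.6
```

Request:
{"op": "carry_out", "data": {"deltas": [[[0,0,0.001,0,0,0,-0.15],[0,0,0.002,0,0,0,-0.15],[0,0,0.003,0,0,0,-0.15],[0,0,0.004,0,0,0,-0.15],[0,0,0.005,0,0,0,-0.15],[0,0,0.006,0,0,0,-0.15],[0,0,0.006,0,0,0,-0.15],[0,0,0.006,0,0,0,-0.15],[0,0,0.006,0,0,0,-0.15],[0,0,0.006,0,0,0,-0.15]]]}}

```text
time_s: 17.12
position: [0.5392, 0.1378, 0.0239]
tcp_rot: [[0.087, 0.996, 0.0], [0.996, -0.087, -0.0], [0.0, 0.0, -1.0]]
force: [-0.3, -0.5, 5.2]
opening: 0.578
grasp_force: 2.6
```

Request:
{"op": "carry_out", "data": {"deltas": [[[0,0,0.001,0,0,0,-0.15],[0,0,0.002,0,0,0,-0.15],[0,0,0.003,0,0,0,-0.15],[0,0,0.003,0,0,0,-0.15],[0,0,0.003,0,0,0,-0.15],[0,0,0.003,0,0,0,-0.15],[0,0,0.003,0,0,0,-0.15],[0,0,0.003,0,0,0,-0.15],[0,0,0.003,0,0,0,-0.15],[0,0,0.003,0,0,0,-0.15]]]}}

```text
time_s: 17.95
position: [0.5392, 0.1378, 0.0239]
tcp_rot: [[0.087, 0.996, 0.0], [0.996, -0.087, -0.0], [0.0, 0.0, -1.0]]
force: [-1.5, -0.6, 7.9]
opening: 0.575
grasp_force: 4.0
```

Request:
{"op": "carry_out", "data": {"deltas": [[[0,0,0.001,0,0,0,-0.15],[0,0,0.002,0,0,0,-0.15],[0,0,0.003,0,0,0,-0.15],[0,0,0.003,0,0,0,-0.15],[0,0,0.003,0,0,0,-0.15],[0,0,0.003,0,0,0,-0.15],[0,0,0.003,0,0,0,-0.15],[0,0,0.003,0,0,0,-0.15],[0,0,0.003,0,0,0,-0.15],[0,0,0.003,0,0,0,-0.15]]]}}

```text
time_s: 18.78
position: [0.5392, 0.1378, 0.0239]
tcp_rot: [[0.087, 0.996, 0.001], [0.996, -0.087, -0.0], [0.0, 0.001, -1.0]]
force: [-1.8, 0.3, 11.4]
opening: 0.579
grasp_force: 5.5
```

Request:
{"op": "carry_out", "data": {"deltas": [[[0,0,0.001,0,0,0,-0.15],[0,0,0.002,0,0,0,-0.15],[0,0,0.003,0,0,0,-0.15],[0,0,0.003,0,0,0,-0.15],[0,0,0.003,0,0,0,-0.15],[0,0,0.003,0,0,0,-0.15],[0,0,0.003,0,0,0,-0.15],[0,0,0.003,0,0,0,-0.15],[0,0,0.003,0,0,0,-0.15],[0,0,0.003,0,0,0,-0.15]]]}}

```text
time_s: 19.62
position: [0.5392, 0.1379, 0.0238]
tcp_rot: [[0.087, 0.996, 0.001], [0.996, -0.087, -0.0], [0.0, 0.001, -1.0]]
force: [-3.2, -0.0, 13.7]
opening: 0.58
grasp_force: 7.0
```

Request:
{"op": "carry_out", "data": {"deltas": [[[0,0,0.001,0,0,0,-0.15],[0,0,0.002,0,0,0,-0.15],[0,0,0.003,0,0,0,-0.15],[0,0,0.004,0,0,0,-0.15],[0,0,0.005,0,0,0,-0.15],[0,0,0.006,0,0,0,-0.15],[0,0,0.006,0,0,0,-0.15],[0,0,0.006,0,0,0,-0.15],[0,0,0.006,0,0,0,-0.15],[0,0,0.006,0,0,0,-0.15]]]}}

```text
time_s: 20.45
position: [0.5392, 0.1379, 0.0238]
tcp_rot: [[0.087, 0.996, 0.001], [0.996, -0.087, -0.0], [0.0, 0.001, -1.0]]
force: [-4.2, -1.5, 19.0]
opening: 0.579
grasp_force: 10.0
```

Request:
{"op": "carry_out", "data": {"deltas": [[[0,0,-0.01,0,0,0,-0.15],[0,0,-0.03,0,0,0,-0.15],[0,0,-0.06,0,0,0,-0.15],[0,0,-0.12,0,0,0,-0.15],[0,0,-0.2,0,0,0,-0.15],[-0.1,0,-0.35,0,0,0,-0.15],[-0.25,0,-0.5,0,0,0,-0.15],[-0.4,0,-0.6,0,0,0,-0.15],[-0.5,0,-0.6,0,0,0,-0.15],[-0.5,0,-0.6,0,0,0,-0.15]]]}}

```text
time_s: 21.28
position: [0.5337, 0.0606, 0.1132]
tcp_rot: [[0.09, 0.996, 0.004], [0.996, -0.09, -0.001], [-0.001, 0.004, -1.0]]
force: [-0.5, -0.5, 0.0]
opening: 0.577
grasp_force: 0.0
```

```bash
python3 look.py wrist w7
python3 - <<'E'
from h import *
d=np.load("w7.npz");st=dict(position=d["p"],tcp_rot=d["R"])
ci=camera_info("wrist");T=np.eye(4);T[:3,:3]=d["R"];T[:3,3]=d["p"];T=T@ci["T_tool_cam"]
g=cv2.cvtColor(cv2.imread("pics/w7.png"),6).astype(int)
u=np.array([.0867,.9962]);v=np.array([.9962,-.0867]);rc=np.array([.539,.138])
def pr(sx,sy,z=.0235):
    p=np.r_[rc+v*sx+u*sy,z];q=T[:3,:3].T@(p-T[:3,3]);return (ci["mtx"]@(q/q[2]))[:2].round().astype(int)
for sy in(-.03,0,.03):
    for sx in(-.045,.045):
        c,r=pr(sx,sy);print("side",sx,sy,(c,r),g[r,c-12:c+13])
for sx in(-.03,.03):
    for sy in(-.045,.045):
        c,r=pr(sx,sy);print("end",sx,sy,(c,r),g[r-10:r+11,c])
# widths as triangulating check: same blank imaged size -> height
E
```

```text
21.2833 [0.5337 0.0606 0.1132] [ 0.9959 -0.0901  0.0037] 0.5772661510920163 [-0.4699 -0.4957  0.0433]
station x,y 0.0014437918093499992 -0.07751774190422848 x axis ang 84.83189056557991 zaxis [ 0.0036 -0.0011 -1.    ]
side -0.045 -0.03 (np.int64(250), np.int64(183)) [188 188 188 188 188 188 188 187 182 173 163 137 114 171 202 205 202 201
 203 204 205 207 207 205 205]
side 0.045 -0.03 (np.int64(374), np.int64(183)) [203 203 200 198 200 202 200 198 199 200 203 200 151 113 133 167 182 185
 189 191 191 191 191 191 191]
side -0.045 0 (np.int64(248), np.int64(140)) [189 189 188 188 188 188 189 188 177 166 159 130 111 178 209 209 206 205
 205 208 209 210 209 207 206]
side 0.045 0 (np.int64(376), np.int64(140)) [206 203 199 200 201 201 201 200 200 201 203 179 132 111 143 174 182 182
 187 191 192 191 192 192 192]
side -0.045 0.03 (np.int64(245), np.int64(94)) [188 188 188 188 188 189 189 188 179 166 158 145 117 145 194 210 209 206
 205 206 207 208 209 206 202]
side 0.045 0.03 (np.int64(378), np.int64(94)) [205 204 202 203 203 203 202 202 203 204 204 173 126 111 141 168 172 172
 182 187 188 188 188 188 188]
end -0.03 -0.045 (np.int64(271), np.int64(204)) [202 202 202 202 202 201 201 202 201 191 127 136 164 175 181 186 186 185
 184 188 192]
end -0.03 0.045 (np.int64(267), np.int64(70)) [183 184 186 185 170 161 160 157 114  88 109 201 208 208 208 208 208 208
 208 208 208]
end 0.03 -0.045 (np.int64(353), np.int64(204)) [202 203 203 203 203 202 202 203 200 158 123 156 176 180 185 189 189 190
 191 192 191]
end 0.03 0.045 (np.int64(356), np.int64(70)) [186 188 190 189 168 165 172 170 108  89 101 191 205 207 206 206 206 206
 206 207 206]
```

The blank's edges sit where expected, with a thin dark gap on all four sides. The tool stalled at z = 0.0238 under 19 N, more than twice the pad's 8 N, so the pad is at its stop. The robot is clear, so I'm handing in.

```bash
python3 -c "
from rig import job;print(job.hand_in())"
```

```text
the job is handed in; nothing more can be done
None
```

I slid the square blank across the feed plate into the square recess, pressed it home against the pad's stop (no further travel at 19 N), backed the arm clear and handed the job in at about 21 s; no verdict was returned.

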